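# Balance check: load the check weight, hold the clip open over the card

## Task

Start the balance check: gently set the larger of the two knobbed check weights upright in the middle of the balance pan and let go of it. Then take the spring clip off its rail by squeezing its two tails, and bring it over the record card so that its wide-open jaws straddle the middle of the card's top edge, well down on either side without touching the card, ready for a printed slip to be tucked in. Finish while still holding the clip squeezed open there, and leave the small weight, the cup and the tin where they stand.

Things in the scene. Friction and masses are not known exactly. Their poses are not given: they have to be found in the camera images.
- weight: The larger check weight, bare steel, about 0.5 kg, loose, upright on the bench; origin at the centre of its underside. Its sizes are given at weight_centre.
- weight_centre (a point): Centre of the larger check weight, 31 mm above its underside: cylinder 46 mm in diameter and 40 mm high, a neck 15 mm across, on top a grip knob 24 mm in diameter with its straight side 50 to 60 mm above the underside; 62 mm tall in all. z is up. Take it by knob or body. The small weight has the same shape; the two may stand in either of two places.
- pan_centre (a point): Centre of the upper face of the balance's flat round steel pan, 156 mm across, 68 mm above the bench when empty; z is up. It rides on a spring above a drum-shaped base 152 mm across. A flat display box, 42 mm high, 130 mm wide, reaches out from the base to 130 mm from the centre on the balance's -x side, towards the robot.
- pan (a joint): How far the pan has sunk on its spring, in m: 0 empty, 1000 N/m, about 0.005 under the large weight; it bottoms at 0.015 and is overloaded beyond 0.012.
- clip: The loose spring clip, dark steel, 60 g, parked upright biting the rail's strip; origin on its hinge pin, axes as clip_pin. To open it, squeeze the tails along its x: about 5 N starts it, 8 N holds it fully open at a firm stop. Then the tails stand parallel, 18 mm over the outside, tops 43 mm above the pin, and the lips are 28 mm apart.
- clip_pin (a point): Centre of the clip, on its hinge pin (8 mm thick, 36 mm long, along y), 79 mm above the bench as parked. z up; mirror-image wings at +x and -x, 30 mm wide along y. Below the pin two jaws end in inward lips, underside 38.5 mm below the pin. Above it two flat tails splay out in a V, tops 38 mm above the pin and 47 mm apart over the outside.
- clip_jaw (a joint): Opening of each wing of the clip, in rad (both wings always move alike): -0.055 shut on nothing, 0 as parked on the strip, 0.35 fully open at the stop; the gap between the lips is about 4 mm + 72 mm x this value.
- clip_jaw_lip (a point): Inner edge of the lip of the clip's +x jaw, at mid-width, 36 mm below the pin; its gap edge is 2 mm from the clip's middle plane as parked.
- clip_jaw2_lip (a point): The same on the clip's -x jaw.
- rail_top (a point): Middle of the top edge of the fixed clip rail: an upright aluminium strip 4 mm thick (along x), 120 mm long (along y), top 75 mm above the bench, on a white foot 50 mm x 140 mm, 12 mm high. The clip sits somewhere along it, its pin resting on the top edge.
- card_top (a point): Middle of the top edge of the white record card, stiff, 3 mm thick (along x), 110 mm wide (along y), standing upright in a fixed grey stand 60 mm x 120 mm and 25 mm high; the top edge is 130 mm above the bench. z is up. Card stand and rail may stand in either of two places.
- small_weight: Bystander: small steel check weight of the same shape, 30 mm in diameter and 42 mm tall; origin at the centre of its underside.
- cup: Bystander: open white plastic mixing cup, 72 mm across the rim, 90 mm tall; origin at the centre of its underside.
- tin: Bystander: small closed metal tin, 66 mm across, 75 mm tall; origin at the centre of its underside.
Not all that is in view belongs to the job. Leave any green or yellow look-alike of the part that bears card_top alone.

How it is judged:
By the outcome, as a careful person would: the job done as asked, in the order asked, and still so for the second after the job is handed in, while the arm keeps its last pose, push and grip.
It also fails if it takes over 53 s, if anything falls off the work surface, if the arm or the gripper's body presses on something with over 40 N, if the wrist force passes 120 N, or if a joint passes its speed limit or range.

## Robot

A 7-joint arm with a two-finger parallel gripper is mounted at the origin on the work surface. World frame = base frame: x ahead of the robot, y to its left, z up, the work surface at z = 0. Lengths are in m, angles in rad, forces in N, time in s.
With the tool pointing down it reaches from about 0.35 to 0.9 m from the base axis. Payload 7.2 kg.
Tool frame: the origin (TCP) lies on the front face of the gripper's body, between the roots of the fingers; the fingertips stand 73 mm ahead of it and the grasp point (between the pads) lies 54 mm ahead of it; z points along the fingers, x is the direction in which the jaws open and shut, and the axes are right-handed (so a half turn about z gives the same grasp; the last joint's range is limited). The gripper opens to 85 mm and grips with 20 to 120 N. Pads are 22 mm wide; open, the fingers measure 114 mm over their backs; the gripper's body (76 mm by 85 mm) begins 54 mm behind the grasp point. The pads swing forward as they close: fully open they stand 13 mm farther back than shut.
Start: joints at [-1.292, 0.411, -0.013, 1.596, 0.006, 1.134, -0.082], TCP at [0.212, 0.588, 0.304] pointing down, gripper open.
Joint ranges: [-2.95, 2.95], [-0.29, 1.99], [-1.47, 1.44], [0.14, 2.54], [-1.03, 4.17], [0.13, 1.85], [-2.86, 2.86]. Speed limits (rad/s): [2.39, 2.39, 3.01, 3.01, 3.14, 3.14, 3.14].

## Interface

Orientations are given as a unit quaternion [w, x, y, z].
In Python, from plant import env, grab_frame, ticket, cut_out, place_of gives the robot as it stands. The module is installed in compiled form; this text tells all that it offers.
- The arm moves only by the tool jog_arm, never from a script. Its argument "targets" is a list that holds one entry, the list of rows, each a list of 7 numbers: the shift along the tool's x, y, z in m, then the turn, a rotation vector about the tool's x, y, z in degrees, then the closure, from -1 (fully open) to 1 (shut), so that 0 is half open. In form: [[[dx, dy, dz, wx, wy, wz, grip], ...]]. A call has exactly 10 rows; each row is the pose to reach, as a shift and turn from the pose commanded when the call began, along the tool's axes at that moment; what a row does not reach only later rows make up. A row lasts 1/12 s, in which the tool goes at most 41.7 mm and 7.16 degrees, less where a joint would pass 70% of its speed; a pose out of reach is approached as far as the arm can. A call with a gripper value outside its range is refused whole. The fingers move at their own pace and stop on an object; "force" is the grip in N (left out, the last holds). Time passes only in rows, so rows that repeat a pose let the fingers close, or fill a call up. It gives the time, the measured TCP pose, the force and the opening at its end, in the units of the state.
- env.state(): the state, without advancing time (a new reading comes with each control period).
- grab_frame(name): name is "side" or "top"; returns a dict with "image" (400x640x3 uint8, red, green, blue), "camera_matrix" (3x3 intrinsics, pixels), "world_from_camera" (4x4, takes a point from camera to world coordinates). Camera axes: x right, y down, z forward; pixel columns grow to the right and rows downward; lengths in m; the calibration is good to about 2 mm. A picture is of the moment at which its call begins. There is no depth.
- ticket.job_done(): hands the job in, once; it reports no verdict.
Trained networks look in a picture, given as the dict that the camera call returned (one of the last four; its "shot" number tells which), for a name from the list of things; names that differ only in an ending like _2 or _b are one class to them, and where a whole thing is asked for, a point or a joint stands for the part that bears it (a point fixed in the world has none). Each returns a list of dicts, best first, with "score" (0 to 1); they miss things now and then, are a little off and sometimes report something else, mostly with a low value. They report only what shows in the picture. A call takes as long as a camera call. They do not tell look-alikes from the thing itself.
- cut_out(picture, target): "mask" (400x640 bool, what is visible of it) and "uv" ([column, row] in pixels, amid what is visible of it).
- place_of(picture, target): "uv" ([column, row] in pixels: a listed point, or the origin of a listed thing).
The state is a dict: "clock": time; "joint_positions": joint angles; "qd": joint speeds; "effort": joint torques, N m; "eef_pos": TCP position; "ee_rot": TCP orientation; "wrist_force": force on the tool from outside, world axes, zero at the start; "ft_torque": the same for the moment, N m; "opening": finger opening in m.
Only numpy, scipy, OpenCV 4.12 (cv2) and the standard library are available. Lean on these libraries where they do the work, as an engineer would, in place of code of your own. Each camera call takes 0.05 s, during which the arm holds its last target.

## Working session

There is one attempt and no reset: what is moved stays moved. The work goes in short steps, Python scripts to look and compute and a tool call to move; the robot and the scene stay as the last step left them, time stands still between calls to the robot, and variables do not carry over. Pictures are saved under pics/ and viewed, and the job is handed in when it is done.

Besides the shell and the picture viewer there is one more tool, called after ">>>" by a JSON object that holds its "name" and its "arguments". jog_arm: Moves the arm, as the interface text tells. Its arguments: {"type":"object","properties":{"targets":{"type":"array","items":{"type":"array","items":{"type":"array","items":{"type":"number"}}}},"force":{"type":"number"}},"required":["targets"]}

```bash
mkdir -p pics; cat > h.py <<'E'
import numpy as np, cv2
from plant import env, grab_frame, ticket, cut_out, place_of
def save(f,n,crop=None,k=1):
    im=f["image"][:,:,::-1]
    if crop: im=im[crop[1]:crop[3],crop[0]:crop[2]]
    im=cv2.resize(im,None,fx=k,fy=k,interpolation=cv2.INTER_CUBIC)
    cv2.imwrite("pics/"+n,im)
def ray(f,uv):
    K=np.array(f["camera_matrix"]);T=np.array(f["world_from_camera"])
    d=T[:3,:3]@np.linalg.inv(K)@np.array([uv[0],uv[1],1.]);return T[:3,3],d/np.linalg.norm(d)
def atz(f,uv,z):
    o,d=ray(f,uv);return o+d*(z-o[2])/d[2]
def proj(f,p):
    K=np.array(f["camera_matrix"]);T=np.linalg.inv(np.array(f["world_from_camera"]))
    c=T[:3,:3]@np.array(p)+T[:3,3];q=K@c;return q[:2]/q[2]
def tri(f1,u1,f2,u2):
    o1,d1=ray(f1,u1);o2,d2=ray(f2,u2)
    A=np.stack([d1,-d2],1);s=np.linalg.lstsq(A,o2-o1,rcond=None)[0]
    a=o1+d1*s[0];b=o2+d2*s[1];return (a+b)/2,np.linalg.norm(a-b)
E
python3 - <<'E'
from h import *
np.set_printoptions(precision=4,suppress=True)
s=env.state();print({k:np.round(v,4) for k,v in s.items()})
t=grab_frame("top");d=grab_frame("side")
save(t,"t0.png");save(d,"s0.png")
for n in ["weight_centre","small_weight","pan_centre","clip_pin","rail_top","card_top","clip_jaw_lip","clip_jaw2_lip","cup","tin"]:
    for nm,f in(("top",t),("side",d)):
        print(n,nm,[(np.round(r["uv"],1).tolist(),round(r["score"],2)) for r in place_of(f,n)[:4]])
for f in(t,d):print(f["world_from_camera"],f["camera_matrix"])
E
```

```text
{'clock': np.float64(0.0), 'joint_positions': array([-1.2922,  0.4119, -0.0127,  1.597 ,  0.0056,  1.1343, -0.0822]), 'qd': array([ 0.0004, -0.0002,  0.0002, -0.0005, -0.0011,  0.0015,  0.0008]), 'effort': array([ -0.0001, -60.064 ,   0.6822, -29.9404,   0.0138,   0.0106,
        -0.    ]), 'eef_pos': array([0.2123, 0.5874, 0.303 ]), 'ee_rot': array([ 0.0005,  0.8185,  0.5745, -0.0006]), 'wrist_force': array([-0.1883, -0.1595,  0.4485]), 'ft_torque': array([0.0052, 0.0342, 0.0208]), 'opening': np.float64(0.0856)}
weight_centre top [([321.2, 249.2], 0.43)]
weight_centre side [([369.6, 231.2], 0.66)]
small_weight top [([276.1, 243.7], 0.47)]
small_weight side [([352.2, 277.8], 0.58)]
pan_centre top [([177.6, 212.3], 0.77)]
pan_centre side [([281.9, 372.0], 0.7)]
clip_pin top [([318.5, 248.6], 0.74), ([278.1, 191.5], 0.45)]
clip_pin side [([283.3, 242.1], 0.83), ([282.1, 239.3], 0.25)]
rail_top top [([286.7, 192.0], 0.69)]
rail_top side [([285.6, 235.1], 0.79), ([215.3, 316.6], 0.37)]
card_top top [([403.8, 178.0], 0.91), ([390.3, 227.2], 0.78), ([449.8, 247.2], 0.73), ([462.5, 186.5], 
[... 187 characters left out ...]
252.9], 0.64)]
clip_jaw2_lip top [([278.2, 190.6], 0.43)]
clip_jaw2_lip side [([288.0, 253.1], 0.4)]
cup top [([345.8, 185.8], 0.56)]
cup side [([360.3, 149.9], 0.66), ([294.0, 207.0], 0.65)]
tin top []
tin side [([214.8, 316.8], 0.84)]
[[ 0.0118 -0.9894  0.1445  0.4191]
 [-0.9996 -0.0152 -0.022  -0.1101]
 [ 0.024  -0.1441 -0.9893  1.2717]
 [ 0.      0.      0.      1.    ]] [[382.7949   0.     320.0667]
 [  0.     382.7949 199.7233]
 [  0.       0.       1.    ]]
[[-0.9772 -0.1326  0.1659  0.3764]
 [-0.2124  0.6099 -0.7635  0.7712]
 [ 0.0001 -0.7813 -0.6241  0.8481]
 [ 0.      0.      0.      1.    ]] [[487.3056   0.     316.4855]
 [  0.     487.3056 200.3578]
 [  0.       0.       1.    ]]
```

View pics/t0.png

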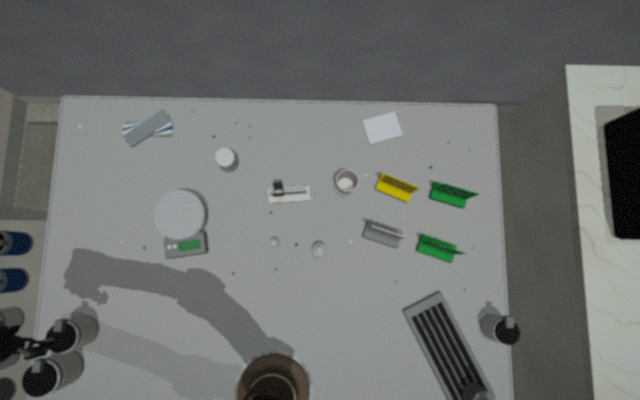

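View pics/s0.png

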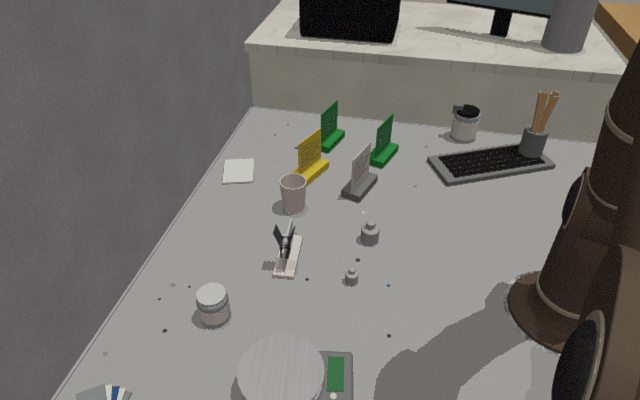

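Top picture: balance at (180,214), tin (225,157), clip on rail at (278,188)/(289,193), cup (346,181). The weights stand at (318,249) and (275,241); the one at (318,249), side (370,233), looks larger and is the check weight meant. For the card: grey stand with white card at (383,232)/side (361,172); yellow (396,187) and green (452,194), (438,247) are look-alikes. I'll confirm these in enlarged crops.

```bash
python3 - <<'E'
from h import *
t=grab_frame("top");d=grab_frame("side")
np.savez("f0.npz",t=t["image"],d=d["image"])
save(t,"t1.png",(260,165,420,265),5);save(d,"s1.png",(260,120,420,300),3.3)
E
```

```text
(no output)
```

View pics/t1.png

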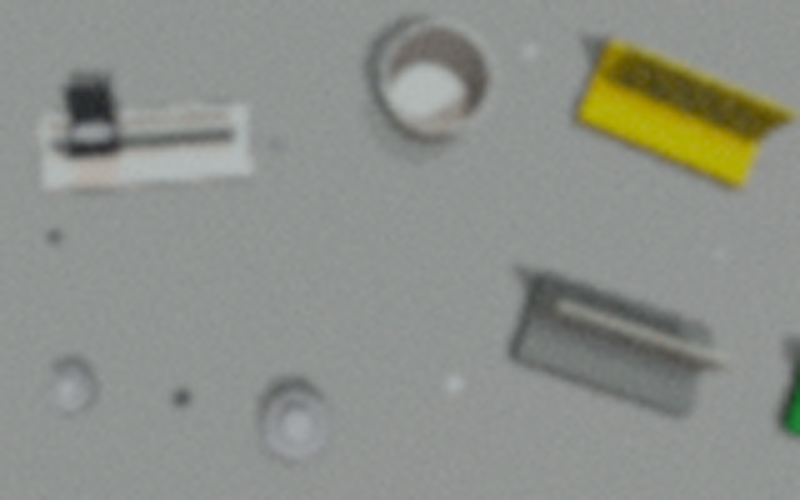

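View pics/s1.png

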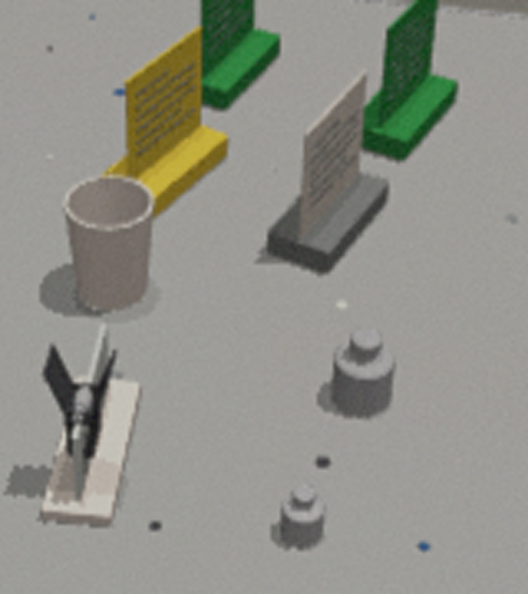

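The crops confirm it: the larger knobbed weight is at top (319,250), and the white card in a grey stand has its top edge from (372,226) to (405,237). The clip sits toward the rail's left end at (278,189). Next I work out positions.

```bash
python3 - <<'E'
from h import *
np.set_printoptions(precision=4,suppress=True)
t=grab_frame("top");d=grab_frame("side")
# camera centre offset of pixel: crops resized -> px = x/k + off -0.5+0.5/k
c=lambda x,y,k,ox,oy:((x+.5)/k-.5+ox,(y+.5)/k-.5+oy)
T=lambda x,y:c(x,y,5,260,165); S=lambda x,y:c(x,y,3.3,260,120)
print("knob tri",tri(t,T(296,424),d,S(366,338)),atz(t,T(296,424),.062),atz(d,S(366,338),.062))
for n in ["weight","pan","clip","rail_top","card_top","cup","tin","small_weight"]:
  for nm,f in(("top",t),("side",d)):
    for m in cut_out(f,n)[:3]:
        ys,xs=np.nonzero(m["mask"]); print(n,nm,round(m["score"],2),len(xs),xs.min(),xs.max(),ys.min(),ys.max(),np.round([xs.mean(),ys.mean()],1))
print("card ends top", atz(t,T(560,304),.13),atz(t,T(725,362),.13))
print("card ends side", atz(d,S(303,135),.13),atz(d,S(365,76),.13))
print("rail ends top", atz(t,T(232,133),.075),atz(t,T(55,146),.075))
print("foot corners", [atz(t,T(*p),.012) for p in((40,115),(247,104),(252,175),(45,188))])
print("foot side",[atz(d,S(*p),.012) for p in((41,515),(108,515),(141,380))])
for n in["pan_centre","clip_pin","card_top","rail_top","weight_centre"]:
  for nm,f in(("top",t),("side",d)):
    z=dict(pan_centre=.068,clip_pin=.079,card_top=.13,rail_top=.075,weight_centre=.031)[n]
    for r in place_of(f,n)[:3]:print(n,nm,round(r["score"],2),np.round(r["uv"],1),atz(f,r["uv"],z))
save(d,"s2.png",(255,210,315,290),7);save(d,"s3.png",(190,300,370,400),4);save(t,"t3.png",(140,140,240,265),5)
E
```

```text
knob tri (array([ 0.4381, -0.1349,  0.0623]), np.float64(0.00043032467869976907)) [ 0.4383 -0.1349  0.062 ] [ 0.4379 -0.1353  0.062 ]
weight top 0.42 133 313 325 243 255 [319.  249.4]
weight side 0.94 388 360 378 220 245 [369.2 233.2]
pan top 0.55 1959 154 204 190 238 [178.8 214.1]
pan top 0.41 143 274 284 182 196 [278.6 189.1]
pan side 0.77 4868 237 324 334 399 [280.6 369.2]
clip top 0.5 141 273 283 182 196 [278.1 188.9]
clip side 0.68 409 272 294 225 259 [283.2 241. ]
rail_top top 0.6 565 268 311 185 202 [291.4 194.2]
rail_top side 0.83 857 273 302 222 279 [288.  257.1]
card_top top 0.88 716 430 476 181 206 [450.1 193.9]
card_top top 0.8 724 363 405 219 247 [382.6 233.3]
card_top top 0.8 741 417 463 234 262 [437.5 247.9]
card_top side 0.85 813 370 398 115 167 [383.5 144.8]
card_top side 0.82 811 320 344 102 152 [330.1 128.8]
card_top side 0.68 1066 294 328 130 182 [311.  157.4]
cup top 0.55 408 337 358 169 193 [347.  180.9]
cup side 0.83 933 279 306 173 213 [293.  192.2]
tin top 0.96 432 216 238 148 171 [227.  159.4]
tin side 0.75 1301 196 230 282 327 [212.9 304.9]
small_weight top
[... 971 characters left out ...]
 0.9 [462.2 188. ] [ 0.6287 -0.5695  0.13  ]
card_top top 0.79 [450.5 247.8] [ 0.4468 -0.5266  0.13  ]
card_top top 0.62 [391.2 230.7] [ 0.4954 -0.3496  0.13  ]
card_top side 0.95 [361.2 148.5] [ 0.4963 -0.3542  0.13  ]
card_top side 0.74 [387.1 117.7] [ 0.4448 -0.5401  0.13  ]
card_top side 0.69 [309.4 136.7] [ 0.648  -0.3843  0.13  ]
rail_top top 0.7 [286.1 191.5] [ 0.6185 -0.029   0.075 ]
rail_top side 0.79 [287.2 234.9] [ 0.6213 -0.0337  0.075 ]
rail_top side 0.36 [217.9 315.8] [0.6937 0.2209 0.075 ]
weight_centre top 0.51 [321.  248.4] [ 0.4421 -0.1426  0.031 ]
weight_centre side 0.68 [371.5 230.5] [ 0.434  -0.1398  0.031 ]
weight_centre side 0.58 [284.5 232.8] [ 0.6437 -0.0855  0.031 ]
```

View pics/s2.png

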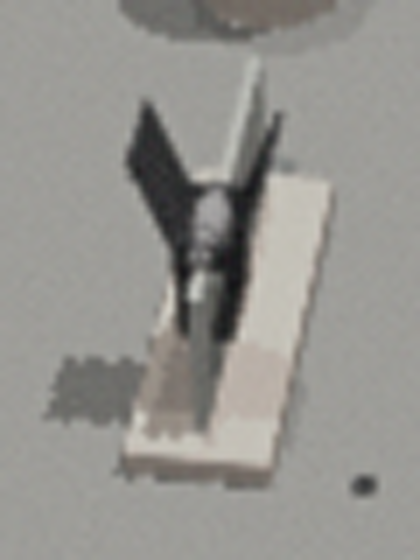

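View pics/t3.png

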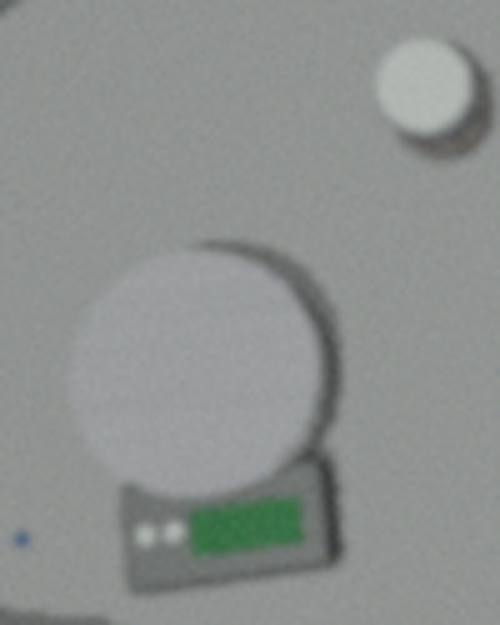

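```bash
cat >> h.py <<'E'
def pose():
    s=env.state();q=np.array(s["ee_rot"])
    from scipy.spatial.transform import Rotation as R
    return np.array(s["eef_pos"]),R.from_quat([q[1],q[2],q[3],q[0]])
def plan(target,yaw):
    """shift in tool axes, rotvec deg to reach TCP target pointing down with tool x at yaw deg"""
    from scipy.spatial.transform import Rotation as R
    p,r=pose();y=np.radians(yaw)
    X=np.array([np.cos(y),np.sin(y),0]);Z=np.array([0,0,-1.]);M=np.stack([X,np.cross(Z,X),Z],1)
    rel=r.inv()*R.from_matrix(M)
    s=env.state()
    print("t",round(float(s["clock"]),2),"p",np.round(p,4),"yaw",round(float(np.degrees(np.arctan2(r.as_matrix()[1,0],r.as_matrix()[0,0]))),2),"tilt z",np.round(r.as_matrix()[:,2],4),"F",np.round(s["wrist_force"],2),"open",round(float(s["opening"]),4))
    print("shift mm",np.round(r.inv().apply(np.array(target)-p)*1000,1),"rot",np.round(rel.as_rotvec(degrees=True),2))
E
python3 - <<'E'
from h import *
np.set_printoptions(precision=4,suppress=True)
t=grab_frame("top")
c=lambda x,y,k,ox,oy:((x+.5)/k-.5+ox,(y+.5)/k-.5+oy)
print("pan",atz(t,c(195,371,5,140,140),.068))
print("tin",atz(t,c(425,87,5,140,140),.075),"cup",atz(t,c(430,78,5,260,165),.09))
print("clip tails",atz(t,c(66,80,5,260,165),.117),atz(t,c(113,80,5,260,165),.117))
plan((.438,-.135,.25),0)
E
```

```text
pan [0.5435 0.306  0.068 ]
tin [0.727  0.1697 0.075 ] cup [ 0.655  -0.2161  0.09  ]
clip tails [0.6447 0.0097 0.117 ] [ 0.6452 -0.0191  0.117 ]
t 2.65 p [0.2125 0.5878 0.3039] yaw 70.13 tilt z [ 0.  0. -1.] F [-0.1   0.45  0.05] open 0.0853
shift mm [-603.1  457.8   53.9] rot [ 0.   -0.   70.13]
```

>>> {"name": "jog_arm", "arguments": {"targets": [[[-0.015,0.011,0,0,0,3,-1],[-0.04,0.03,0,0,0,8,-1],[-0.07,0.053,0,0,0,14,-1],[-0.1,0.076,0,0,0,21,-1],[-0.13,0.099,0,0,0,28,-1],[-0.16,0.121,0,0,0,35,-1],[-0.19,0.144,0,0,0,42,-1],[-0.22,0.167,0,0,0,49,-1],[-0.25,0.19,0,0,0,56,-1],[-0.28,0.213,0,0,0,62,-1]]]}}

```text
clock: 3.48
eef_pos: [0.3178, 0.2503, 0.3041]
ee_rot: [-0.0, 0.998, 0.068, 0.0]
wrist_force: [1.8, 0.1, -1.2]
opening: 0.0851
```

```bash
python3 -c "
from h import *
plan((.438,-.135,.20),0)"
```

```text
t 3.48 p [0.3178 0.2503 0.3041] yaw 7.78 tilt z [ 3.e-04  9.e-04 -1.e+00] F [ 1.84  0.08 -1.18] open 0.0851
shift mm [ 66.9 398.1 103.8] rot [-0.05 -0.02  7.78]
```

>>> {"name": "jog_arm", "arguments": {"targets": [[[0.006,0.036,0,0,0,2,-1],[0.013,0.076,0,0,0,4,-1],[0.02,0.117,0.01,0,0,6,-1],[0.027,0.158,0.02,0,0,8,-1],[0.034,0.199,0.035,0,0,8,-1],[0.041,0.24,0.05,0,0,8,-1],[0.048,0.281,0.065,0,0,8,-1],[0.055,0.322,0.08,0,0,8,-1],[0.062,0.362,0.095,0,0,8,-1],[0.067,0.395,0.104,0,0,8,-1]]]}}

```text
clock: 4.32
eef_pos: [0.4382, -0.1248, 0.2012]
ee_rot: [-0.0, 1.0, 0.002, 0.0]
wrist_force: [0.6, 1.1, 0.9]
opening: 0.0852
```

```bash
python3 -c "
from h import *
plan((.438,-.135,.079),0)
d=grab_frame('side');save(d,'s4.png',(300,140,440,280),4)"
```

```text
t 4.32 p [ 0.4382 -0.1248  0.2012] yaw 0.2 tilt z [ 7.e-04  0.e+00 -1.e+00] F [0.6  1.05 0.93] open 0.0852
shift mm [ -0.3  10.2 122.2] rot [-0.   -0.04  0.2 ]
```

View pics/s4.png

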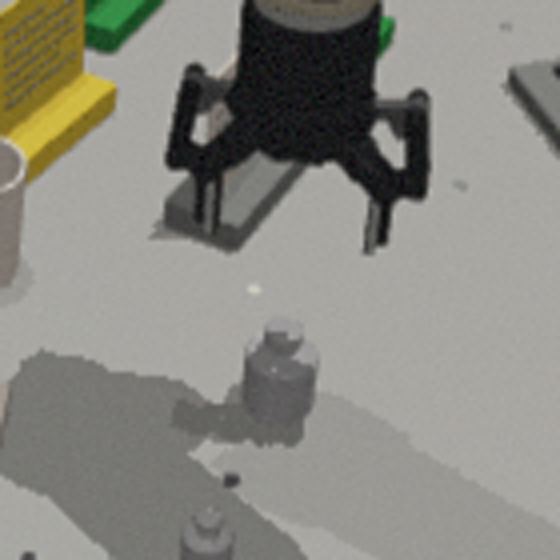

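>>> {"name": "jog_arm", "arguments": {"targets": [[[0,0.005,0.015,0,0,0,-1],[-0.001,0.006,0.03,0,0,0,-1],[-0.001,0.006,0.045,0,0,0,-1],[-0.001,0.006,0.055,0,0,0,-1],[-0.001,0.006,0.06,0,0,0,-1],[-0.001,0.006,0.06,0,0,0,-1],[-0.001,0.006,0.06,0,0,0,-1],[-0.001,0.006,0.06,0,0,0,-1],[-0.001,0.006,0.06,0,0,0,-1],[-0.001,0.006,0.06,0,0,0,-1]]]}}

```text
clock: 5.2
eef_pos: [0.4372, -0.1291, 0.1424]
ee_rot: [-0.0, 1.0, 0.001, 0.001]
wrist_force: [-0.0, -0.3, -0.3]
opening: 0.0853
```

```bash
python3 -c "
from h import *
plan((.438,-.135,.079),0)
"
```

```text
t 5.2 p [ 0.4372 -0.1291  0.1424] yaw 0.15 tilt z [ 1.2e-03  2.0e-04 -1.0e+00] F [-0.   -0.32 -0.32] open 0.0853
shift mm [ 0.7  5.9 63.4] rot [-0.01 -0.07  0.15]
```

>>> {"name": "jog_arm", "arguments": {"targets": [[[0.001,0.006,0.012,0,0,0,-1],[0.001,0.006,0.025,0,0,0,-1],[0.001,0.006,0.04,0,0,0,-1],[0.001,0.006,0.053,0,0,0,-1],[0.001,0.006,0.06,0,0,0,-1],[0.001,0.006,0.063,0,0,0,-1],[0.001,0.006,0.063,0,0,0,-1],[0.001,0.006,0.063,0,0,0,-1],[0.001,0.006,0.063,0,0,0,-0.5],[0.001,0.006,0.063,0,0,0,-0.2]]], "force": 30}}

```text
clock: 6.03
eef_pos: [0.4383, -0.1352, 0.0794]
ee_rot: [0.0, 1.0, 0.001, 0.001]
wrist_force: [0.8, -0.3, 1.1]
opening: 0.0639
```

>>> {"name": "jog_arm", "arguments": {"targets": [[[0,0,0,0,0,0,0.2],[0,0,0,0,0,0,0.2],[0,0,0,0,0,0,0.4],[0,0,0,0,0,0,0.4],[0,0,0,0,0,0,0.5],[0,0,0,0,0,0,0.5],[0,0,0,0,0,0,0.5],[0,0,0,0,0,0,0.5],[0,0,0,0,0,0,0.5],[0,0,0,0,0,0,0.5]]]}}

```text
clock: 6.87
eef_pos: [0.438, -0.1351, 0.0794]
ee_rot: [-0.0, 1.0, 0.001, 0.0]
wrist_force: [-1.8, 0.7, 7.1]
opening: 0.0449
```

```bash
python3 -c "
from h import *
plan((.5435,.306,.25),0)
d=grab_frame('side');save(d,'s5.png',(300,140,440,280),4)
"
```

```text
t 6.87 p [ 0.438  -0.1351  0.0794] yaw 0.13 tilt z [ 7.e-04  4.e-04 -1.e+00] F [-1.8   0.65  7.09] open 0.0449
shift mm [ 106.6 -440.9 -170.4] rot [-0.02 -0.04  0.13]
```

View pics/s5.png

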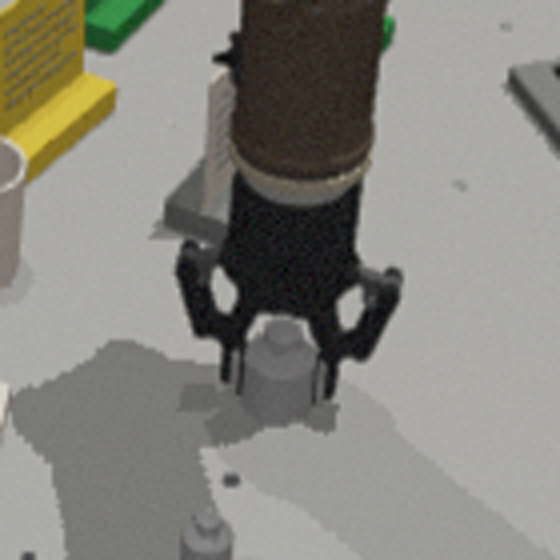

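>>> {"name": "jog_arm", "arguments": {"targets": [[[0,0,-0.008,0,0,0,0.5],[0,0,-0.02,0,0,0,0.5],[0,0,-0.035,0,0,0,0.5],[0,0,-0.055,0,0,0,0.5],[0.002,-0.01,-0.08,0,0,0,0.5],[0.006,-0.025,-0.105,0,0,0,0.5],[0.012,-0.05,-0.125,0,0,0,0.5],[0.02,-0.08,-0.14,0,0,0,0.5],[0.028,-0.115,-0.145,0,0,0,0.5],[0.036,-0.15,-0.145,0,0,0,0.5]]]}}

```text
clock: 7.75
eef_pos: [0.4739, 0.0161, 0.2258]
ee_rot: [-0.001, 1.0, 0.0, 0.001]
wrist_force: [0.6, -0.5, -5.0]
opening: 0.0444
```

>>> {"name": "jog_arm", "arguments": {"targets": [[[0.009,-0.035,0,0,0,0,0.5],[0.018,-0.07,0,0,0,0,0.5],[0.027,-0.105,0,0,0,0,0.5],[0.036,-0.14,0,0,0,0,0.5],[0.045,-0.175,0,0,0,0,0.5],[0.053,-0.21,0,0,0,0,0.5],[0.06,-0.24,0,0,0,0,0.5],[0.065,-0.262,0,0,0,0,0.5],[0.068,-0.276,0,0,0,0,0.5],[0.07,-0.285,0,0,0,0,0.5]]]}}

```text
clock: 8.58
eef_pos: [0.5423, 0.3017, 0.2234]
ee_rot: [0.0, 1.0, 0.002, -0.0]
wrist_force: [-0.3, 0.3, -4.2]
opening: 0.0446
```

>>> {"name": "jog_arm", "arguments": {"targets": [[[0,0,0,0,0,0,0.5],[0,0,0,0,0,0,0.5],[0,0,0,0,0,0,0.5],[0,0,0.005,0,0,0,0.5],[0,0,0.01,0,0,0,0.5],[0,0,0.02,0,0,0,0.5],[0,0,0.03,0,0,0,0.5],[0,0,0.035,0,0,0,0.5],[0,0,0.035,0,0,0,0.5],[0,0,0.035,0,0,0,0.5]]]}}

```text
clock: 9.42
eef_pos: [0.5427, 0.2998, 0.1881]
ee_rot: [0.0, 1.0, 0.001, -0.0]
wrist_force: [0.4, -0.3, -4.2]
opening: 0.0451
```

```bash
python3 -c "
from h import *
plan((.5435,.306,.16),0)
t=grab_frame('top');save(t,'t6.png',(130,140,290,265),5)
d=grab_frame('side');save(d,'s6.png',(180,240,380,400),4)
"
```

```text
t 9.42 p [0.5427 0.2998 0.1881] yaw 0.13 tilt z [-9.e-04 -9.e-04 -1.e+00] F [ 0.44 -0.27 -4.17] open 0.0451
shift mm [ 0.8 -6.2 28.1] rot [0.05 0.05 0.13]
```

View pics/s6.png

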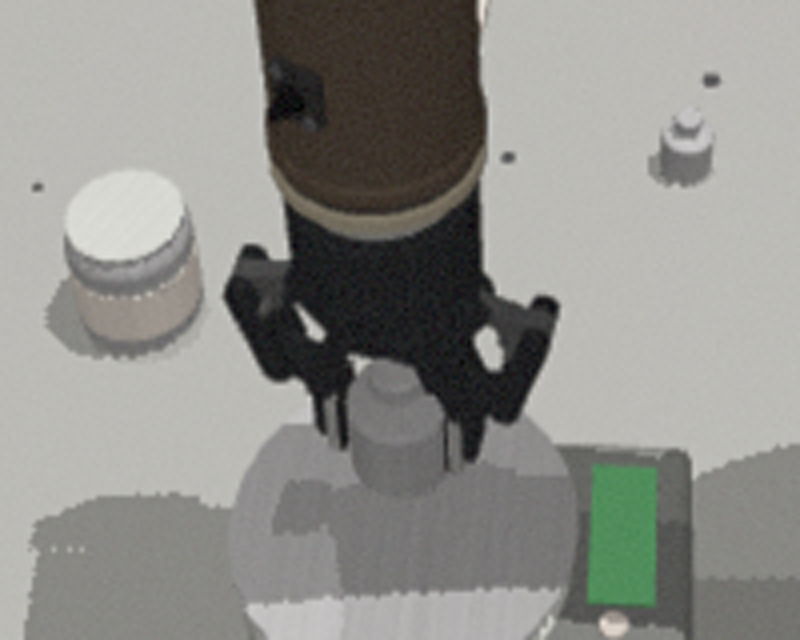

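View pics/t6.png

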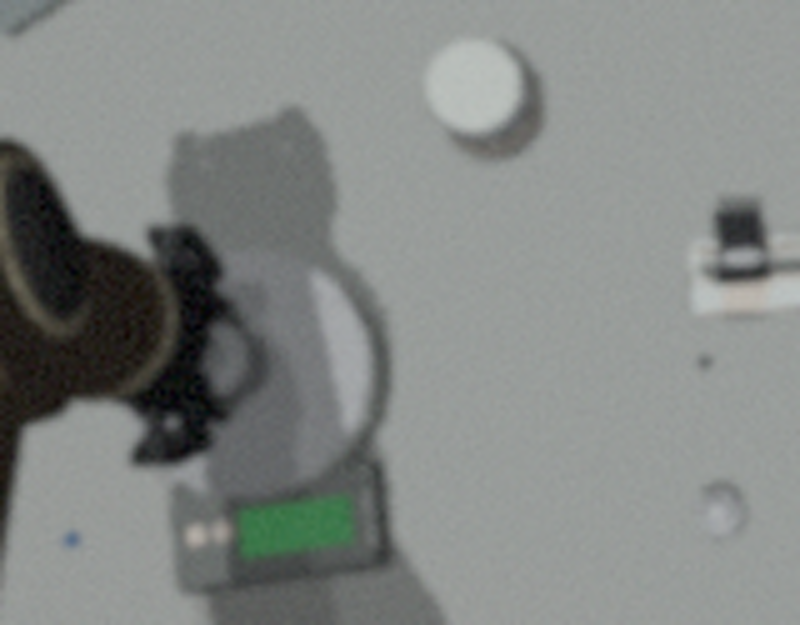

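The weight hangs upright over the pan: side (280,345), pan (282,370). Lower it gently.

>>> {"name": "jog_arm", "arguments": {"targets": [[[0.001,-0.003,0.006,0,0,0,0.5],[0.001,-0.006,0.014,0,0,0,0.5],[0.001,-0.006,0.022,0,0,0,0.5],[0.001,-0.006,0.029,0,0,0,0.5],[0.001,-0.006,0.034,0,0,0,0.5],[0.001,-0.006,0.037,0,0,0,0.5],[0.001,-0.006,0.039,0,0,0,0.5],[0.001,-0.006,0.041,0,0,0,0.5],[0.001,-0.006,0.042,0,0,0,0.5],[0.001,-0.006,0.043,0,0,0,0.5]]]}}

```text
clock: 10.35
eef_pos: [0.544, 0.306, 0.1461]
ee_rot: [-0.0, 1.0, 0.001, 0.0]
wrist_force: [-0.7, -0.2, -2.1]
opening: 0.0454
```

```bash
python3 -c "
from h import *
plan((.5435,.306,.143),0)
"
```

```text
t 10.35 p [0.544  0.306  0.1461] yaw 0.12 tilt z [ 3.e-04  2.e-04 -1.e+00] F [-0.72 -0.16 -2.06] open 0.0454
shift mm [-0.5 -0.   3.1] rot [-0.01 -0.02  0.12]
```

>>> {"name": "jog_arm", "arguments": {"targets": [[[0,0,0.001,0,0,0,0.5],[0,0,0.002,0,0,0,0.5],[0,0,0.0025,0,0,0,0.5],[0,0,0.003,0,0,0,0.5],[0,0,0.003,0,0,0,0.5],[0,0,0.003,0,0,0,0.5],[0,0,0.003,0,0,0,0.0],[0,0,0.003,0,0,0,-0.05],[0,0,0.003,0,0,0,-0.1],[0,0,0.003,0,0,0,-0.15]]]}}

```text
clock: 11.18
eef_pos: [0.5441, 0.3065, 0.1431]
ee_rot: [-0.0, 1.0, 0.001, 0.0]
wrist_force: [-1.0, 0.1, -0.2]
opening: 0.0492
```

>>> {"name": "jog_arm", "arguments": {"targets": [[[0,0,0,0,0,0,-0.3],[0,0,0,0,0,0,-0.5],[0,0,0,0,0,0,-0.7],[0,0,0,0,0,0,-1],[0,0,0,0,0,0,-1],[0,0,-0.01,0,0,0,-1],[0,0,-0.03,0,0,0,-1],[0,0,-0.055,0,0,0,-1],[0,0,-0.085,0,0,0,-1],[0,0,-0.12,0,0,0,-1]]]}}

```text
clock: 12.02
eef_pos: [0.5433, 0.3056, 0.2638]
ee_rot: [0.001, 1.0, 0.001, -0.001]
wrist_force: [0.4, 1.0, 0.1]
opening: 0.0852
```

```bash
python3 -c "
from h import *
plan((.619,-.004,.25),4.5)
d=grab_frame('side');save(d,'s7.png',(180,240,380,400),4)
"
```

```text
t 12.02 p [0.5433 0.3056 0.2638] yaw 0.11 tilt z [-0.0015 -0.0014 -1.    ] F [0.38 0.99 0.09] open 0.0852
shift mm [ 75.1 309.7  14.1] rot [ 0.08  0.09 -4.39]
```

View pics/s7.png

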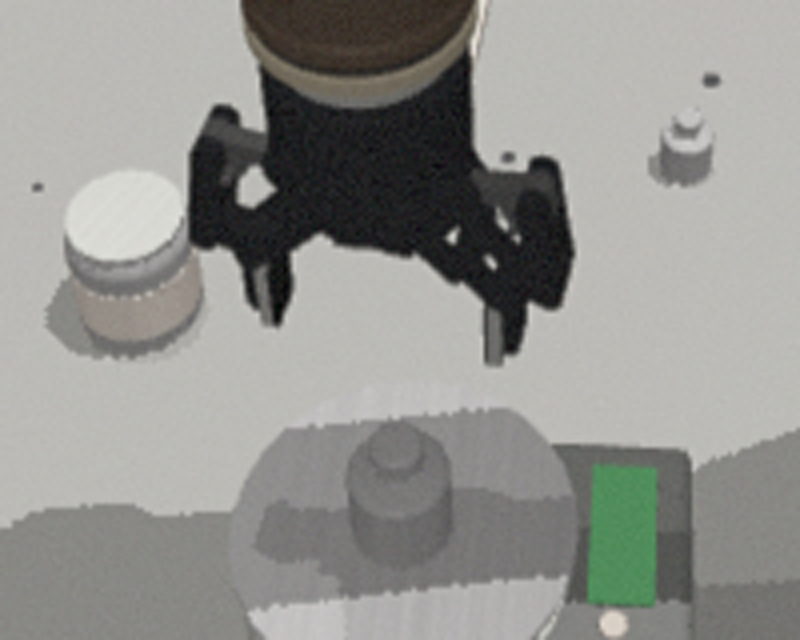

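The weight stands upright and free near the pan's middle: base at side (280,373), pan centre about (281,372). Now a closer look at the clip before moving.

```bash
python3 - <<'E'
from h import *
t=grab_frame('top');d=grab_frame('side')
save(t,'t8.png',(262,176,318,210),14);save(d,'s8.png',(260,212,312,288),7.6)
t["image"]=t["image"].copy()
# overlay model
from itertools import product
def ov(f,crop,k,n,P,yaw):
    im=f["image"][:,:,::-1][crop[1]:crop[3],crop[0]:crop[2]];im=cv2.resize(im,None,fx=k,fy=k,interpolation=cv2.INTER_CUBIC)
    y=np.radians(yaw);X=np.array([np.cos(y),np.sin(y),0]);Y=np.array([-np.sin(y),np.cos(y),0]);Z=np.array([0,0,1.])
    def pt(a):
        w=np.array(P)+X*a[0]+Y*a[1]+Z*a[2];u=proj(f,w);return tuple(int(round(v)) for v in ((u-np.array(crop[:2])+.5)*k-.5))
    for sx in(-1,1):
        q=[pt((sx*.0235,sy*.015,.038)) for sy in(-1,1)];cv2.line(im,q[0],q[1],(0,0,255),1)
        for sy in(-1,1): cv2.line(im,pt((sx*.0235,sy*.015,.038)),pt((sx*.004,sy*.015,.004)),(0,0,255),1)
    cv2.line(im,pt((0,-.018,0)),pt((0,.018,0)),(0,255,0),1)
    cv2.imwrite("pics/"+n,im)
ov(t,(262,176,318,210),14,'t8o.png',(.6193,-.004,.079),4.5)
ov(d,(260,212,312,288),7.6,'s8o.png',(.6193,-.004,.079),4.5)
E
```

```text
(no output)
```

View pics/t8o.png

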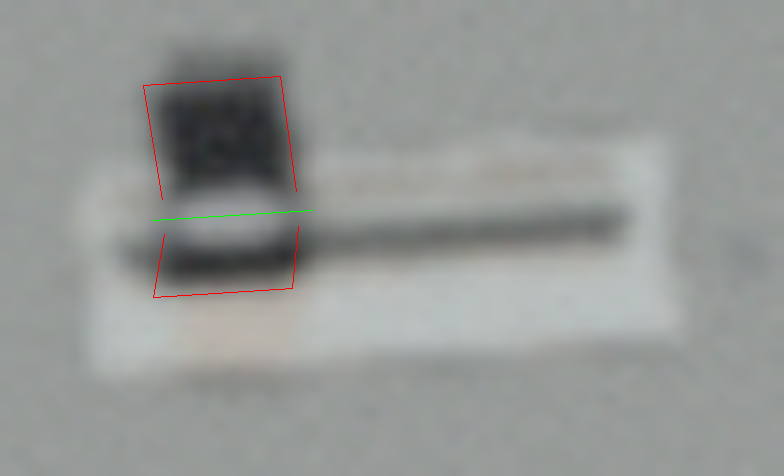

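View pics/s8o.png

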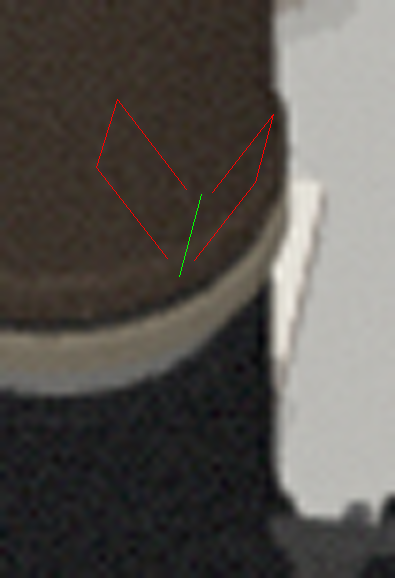

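```bash
cat > ov.py <<'E'
from h import *
def ov(f,im0,crop,k,n,P,yaw):
    im=im0[:,:,::-1][crop[1]:crop[3],crop[0]:crop[2]];im=cv2.resize(im,None,fx=k,fy=k,interpolation=cv2.INTER_CUBIC)
    y=np.radians(yaw);X=np.array([np.cos(y),np.sin(y),0]);Y=np.array([-np.sin(y),np.cos(y),0]);Z=np.array([0,0,1.])
    def pt(a):
        w=np.array(P)+X*a[0]+Y*a[1]+Z*a[2];u=proj(f,w);return tuple(int(round(v)) for v in ((u-np.array(crop[:2])+.5)*k-.5))
    for sx in(-1,1):
        q=[pt((sx*.0235,sy*.015,.038)) for sy in(-1,1)];cv2.line(im,q[0],q[1],(0,0,255),1)
        for sy in(-1,1): cv2.line(im,pt((sx*.0235,sy*.015,.038)),pt((sx*.004,sy*.015,.004)),(0,0,255),1)
    cv2.line(im,pt((0,-.018,0)),pt((0,.018,0)),(0,255,0),1)
    cv2.imwrite("pics/"+n,im)
E
python3 - <<'E'
from ov import *
t=grab_frame('top');d=grab_frame('side');z=np.load("f0.npz")
ov(t,z["t"],(262,176,318,210),14,'t9o.png',(.6205,-.0065,.079),4.5)
ov(d,z["d"],(260,212,312,288),7.6,'s9o.png',(.6205,-.0065,.079),4.5)
E
```

```text
(no output)
```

View pics/t9o.png

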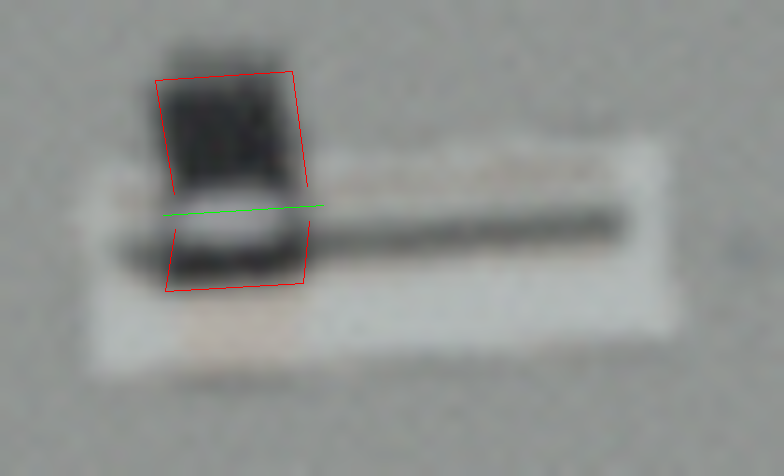

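View pics/s9o.png

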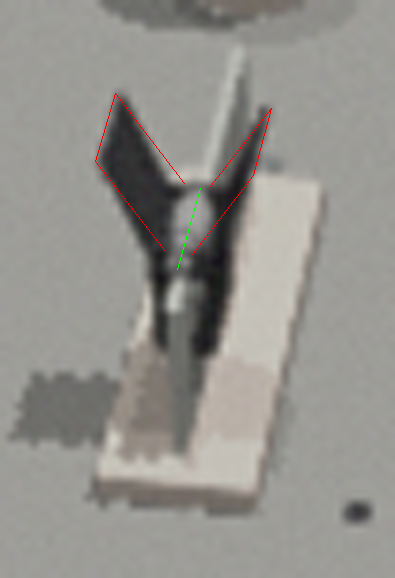

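>>> {"name": "jog_arm", "arguments": {"targets": [[[0.005,0.02,0,0,0,-0.5,-1],[0.014,0.055,0.002,0,0,-1,-1],[0.023,0.093,0.005,0,0,-1.5,-1],[0.033,0.132,0.01,0,0,-2,-1],[0.043,0.171,0.015,0,0,-2.5,-1],[0.052,0.209,0.02,0,0,-3,-1],[0.061,0.245,0.025,0,0,-3.5,-1],[0.068,0.275,0.03,0,0,-4,-1],[0.074,0.298,0.034,0,0,-4.4,-1],[0.077,0.311,0.036,0,0,-4.4,-1]]]}}

```text
clock: 13.1
eef_pos: [0.621, -0.0088, 0.2253]
ee_rot: [0.001, 0.999, 0.038, -0.001]
wrist_force: [0.7, -0.9, 0.2]
opening: 0.0855
```

>>> {"name": "jog_arm", "arguments": {"targets": [[[0,0,0,0,0,0,-1],[0,0,0,0,0,0,-1],[0,0,0.0,0,0,0,-1],[0,0,0,0,0,0,-1],[0,0,0,0,0,0,-1],[0,0,0,0,0,0,-1],[0,0,0,0,0,0,-1],[0,0,0,0,0,0,-1],[0,0,0,0,0,0,-1],[0,0,0,0,0,0,-1]]]}}

```text
clock: 13.93
eef_pos: [0.6216, -0.0047, 0.2269]
ee_rot: [-0.0, 0.999, 0.04, 0.0]
wrist_force: [-0.3, 0.1, -0.0]
opening: 0.0855
```

```bash
python3 -c "
from h import *
plan((.6203,-.0055,.163),4.5)
"
```

```text
t 13.93 p [ 0.6216 -0.0047  0.2269] yaw 4.53 tilt z [ 1.e-04  1.e-04 -1.e+00] F [-0.27  0.08 -0.04] open 0.0855
shift mm [-1.3  0.7 63.9] rot [-0.   -0.    0.03]
```

>>> {"name": "jog_arm", "arguments": {"targets": [[[-0.001,0.001,0.008,0,0,0,-1],[-0.001,0.001,0.02,0,0,0,-1],[-0.001,0.001,0.034,0,0,0,-1],[-0.001,0.001,0.046,0,0,0,-1],[-0.001,0.001,0.056,0,0,0,-1],[-0.001,0.001,0.062,0,0,0,-1],[-0.001,0.001,0.064,0,0,0,-1],[-0.001,0.001,0.064,0,0,0,-1],[-0.001,0.001,0.064,0,0,0,-1],[-0.001,0.001,0.064,0,0,0,-1]]]}}

```text
clock: 14.77
eef_pos: [0.6211, -0.006, 0.1635]
ee_rot: [-0.0, 0.999, 0.039, 0.001]
wrist_force: [-0.8, -0.6, 0.2]
opening: 0.0858
```

```bash
python3 -c "
from h import *
plan((.6203,-.0055,.163),4.5)
d=grab_frame('side');save(d,'s10.png',(230,160,340,280),5)
"
```

```text
t 14.77 p [ 0.6211 -0.006   0.1635] yaw 4.52 tilt z [ 1.1e-03  1.0e-04 -1.0e+00] F [-0.78 -0.57  0.18] open 0.0858
shift mm [-0.7 -0.5  0.5] rot [ 0.   -0.07  0.02]
```

View pics/s10.png

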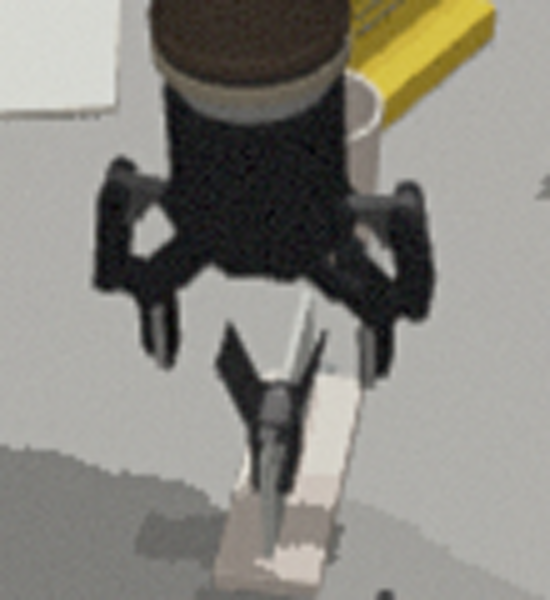

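>>> {"name": "jog_arm", "arguments": {"targets": [[[-0.0005,0,0,0,0,0,-0.7],[-0.0005,0,0,0,0,0,-0.4],[-0.0005,0,0,0,0,0,-0.2],[-0.0005,0,0,0,0,0,-0.1],[-0.0005,0,0,0,0,0,0],[-0.0005,0,0,0,0,0,0.1],[-0.0005,0,0,0,0,0,0.2],[-0.0005,0,0,0,0,0,0.3],[-0.0005,0,0,0,0,0,0.4],[-0.0005,0,0,0,0,0,0.5]]], "force": 25}}

```text
clock: 15.65
eef_pos: [0.6216, -0.006, 0.1649]
ee_rot: [-0.0, 0.999, 0.04, 0.002]
wrist_force: [-1.7, 1.4, 11.6]
opening: 0.0213
```

>>> {"name": "jog_arm", "arguments": {"targets": [[[0,0,0,0,0,0,0.55],[0,0,0,0,0,0,0.6],[0,0,0,0,0,0,0.7],[0,0,0,0,0,0,0.8],[0,0,0,0,0,0,0.8],[0,0,0,0,0,0,0.8],[0,0,0,0,0,0,0.8],[0,0,0,0,0,0,0.8],[0,0,0,0,0,0,0.8],[0,0,0,0,0,0,0.8]]]}}

```text
clock: 16.48
eef_pos: [0.6203, -0.0062, 0.1648]
ee_rot: [-0.0, 0.999, 0.039, 0.0]
wrist_force: [-5.4, 1.0, 16.8]
opening: 0.0171
```

```bash
python3 -c "
from h import *
plan((.6203,-.0055,.163),4.5)
d=grab_frame('side');save(d,'s11.png',(230,160,340,280),5)
"
```

```text
t 16.48 p [ 0.6203 -0.0062  0.1648] yaw 4.52 tilt z [ 9.e-04  8.e-04 -1.e+00] F [-5.43  1.02 16.76] open 0.0171
shift mm [ 0.1 -0.7  1.8] rot [-0.04 -0.05  0.02]
```

View pics/s11.png

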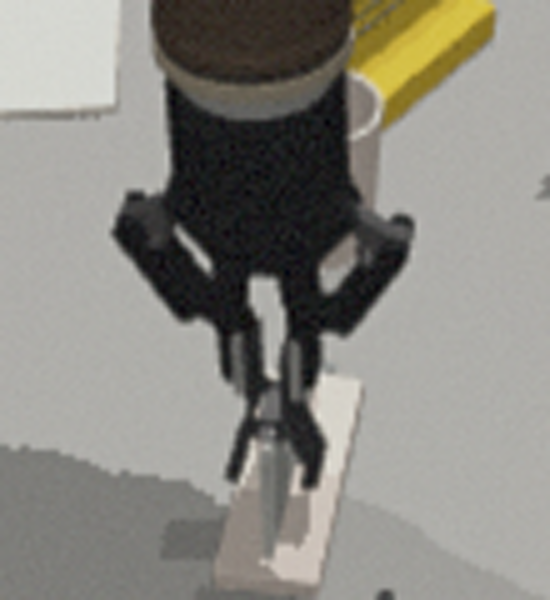

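Jaws are fully open (opening 17.1 mm), straddling the strip at side (285,247). Lift it straight up.

>>> {"name": "jog_arm", "arguments": {"targets": [[[0,0,-0.002,0,0,0,0.8],[0,0,-0.006,0,0,0,0.8],[0,0,-0.012,0,0,0,0.8],[0,0,-0.02,0,0,0,0.8],[0,0,-0.032,0,0,0,0.8],[0,0,-0.046,0,0,0,0.8],[0,0,-0.064,0,0,0,0.8],[0,0,-0.084,0,0,0,0.8],[0,0,-0.102,0,0,0,0.8],[0,0,-0.115,0,0,0,0.8]]]}}

```text
clock: 17.37
eef_pos: [0.6206, -0.0061, 0.2806]
ee_rot: [-0.0, 0.999, 0.039, 0.001]
wrist_force: [0.6, -1.0, -0.1]
opening: 0.0171
```

```bash
python3 -c "
from h import *
plan((.495,-.342,.30),-19.5)
t=grab_frame('top');save(t,'t12.png',(355,210,425,260),11)
d=grab_frame('side');save(d,'s12.png',(230,110,340,280),4);save(d,'s12b.png',(330,130,400,210),7)
np.savez('f1.npz',t=t['image'],d=d['image'])
"
```

```text
t 17.37 p [ 0.6206 -0.0061  0.2806] yaw 4.52 tilt z [ 2.4e-03  2.0e-04 -1.0e+00] F [ 0.56 -0.96 -0.11] open 0.0171
shift mm [-151.6  324.9  -19.7] rot [-0.03 -0.14 24.02]
```

View pics/s12.png

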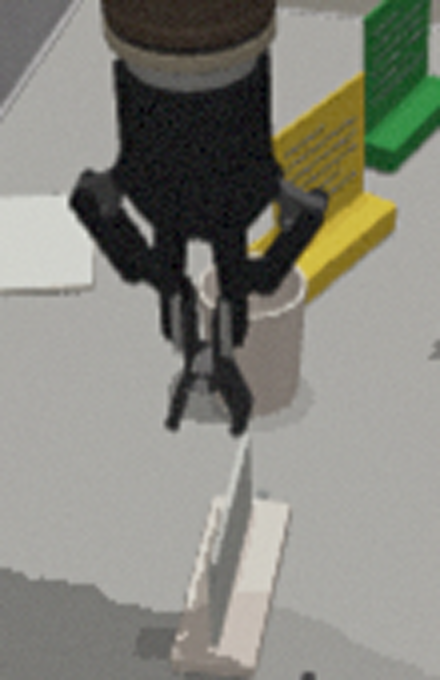

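View pics/t12.png

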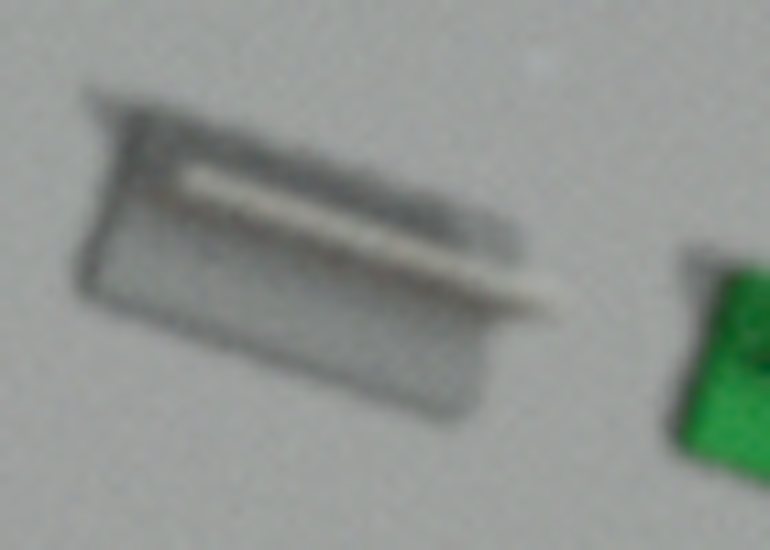

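View pics/s12b.png

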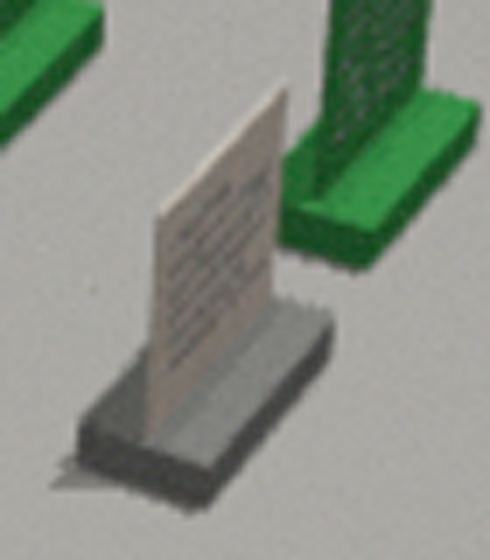

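```bash
cat > ovc.py <<'E'
from h import *
def ovc(f,im0,crop,k,n,P,yaw):
    im=im0[:,:,::-1][crop[1]:crop[3],crop[0]:crop[2]];im=cv2.resize(im,None,fx=k,fy=k,interpolation=cv2.INTER_CUBIC)
    y=np.radians(yaw);X=np.array([np.cos(y),np.sin(y),0]);Y=np.array([-np.sin(y),np.cos(y),0]);Z=np.array([0,0,1.])
    def pt(a):
        w=np.array(P)+X*a[0]+Y*a[1]+Z*a[2];u=proj(f,w);return tuple(int(round(v)) for v in ((u-np.array(crop[:2])+.5)*k-.5))
    def box(hx,hy,z0,z1,c):
        for z in(z0,z1):
            q=[pt((sx*hx,sy*hy,z)) for sx,sy in((1,1),(1,-1),(-1,-1),(-1,1))]
            cv2.polylines(im,[np.array(q)],True,c,1)
        for sx in(1,-1):
            for sy in(1,-1):cv2.line(im,pt((sx*hx,sy*hy,z0)),pt((sx*hx,sy*hy,z1)),c,1)
    box(.0015,.055,-.105,0,(0,0,255));box(.03,.06,-.13,-.105,(255,0,0))
    cv2.imwrite("pics/"+n,im)
E
python3 - <<'E'
from ovc import *
t=grab_frame('top');d=grab_frame('side');z=np.load("f1.npz")
P=(.4945,-.342,.13)
ovc(t,z["t"],(355,210,425,260),11,'t13.png',P,-19)
ovc(d,z["d"],(330,130,400,210),7,'s13.png',P,-19)
E
```

```text
(no output)
```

View pics/t13.png

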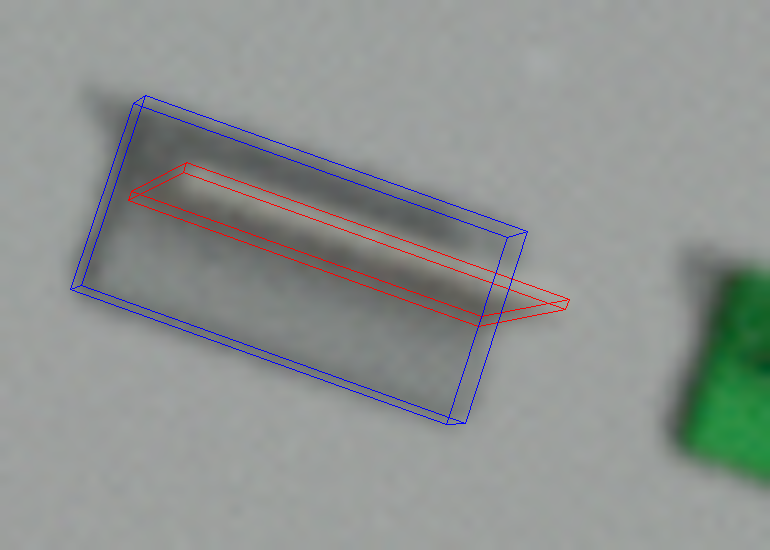

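View pics/s13.png

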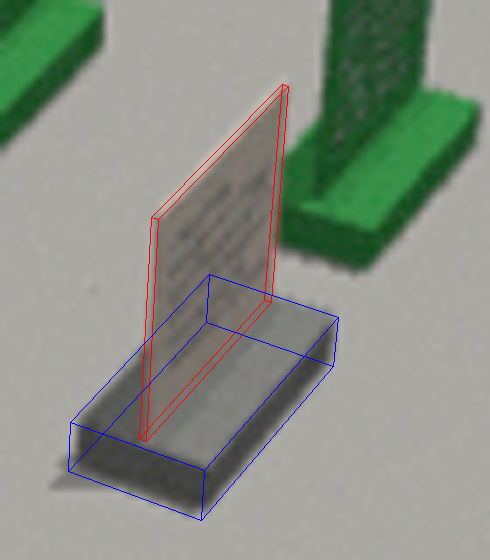

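>>> {"name": "jog_arm", "arguments": {"targets": [[[-0.008,0.015,-0.003,0,0,1,0.8],[-0.02,0.042,-0.006,0,0,3,0.8],[-0.036,0.076,-0.01,0,0,6,0.8],[-0.053,0.112,-0.01,0,0,9,0.8],[-0.07,0.148,-0.01,0,0,12,0.8],[-0.087,0.184,-0.01,0,0,15,0.8],[-0.104,0.22,-0.01,0,0,18,0.8],[-0.121,0.255,-0.01,0,0,20.5,0.8],[-0.136,0.287,-0.01,0,0,22.5,0.8],[-0.147,0.31,-0.01,0,0,23.5,0.8]]]}}

```text
clock: 18.4
eef_pos: [0.4949, -0.3301, 0.287]
ee_rot: [0.001, 0.986, -0.168, -0.001]
wrist_force: [0.8, -0.6, -0.7]
opening: 0.0171
```

>>> {"name": "jog_arm", "arguments": {"targets": [[[0,0,0,0,0,0,0.8],[0,0,0,0,0,0,0.8],[0,0,0,0,0,0,0.8],[0,0,0,0,0,0,0.8],[0,0,0,0,0,0,0.8],[0,0,0,0,0,0,0.8],[0,0,0,0,0,0,0.8],[0,0,0,0,0,0,0.8],[0,0,0,0,0,0,0.8],[0,0,0,0,0,0,0.8]]]}}

```text
clock: 19.23
eef_pos: [0.4982, -0.3264, 0.2879]
ee_rot: [-0.0, 0.986, -0.165, 0.0]
wrist_force: [0.7, -0.4, -1.2]
opening: 0.0169
```

```bash
python3 -c "
from h import *
plan((.4935,-.3415,.29),-19)
d=grab_frame('side');save(d,'s14.png',(300,50,430,210),4)
"
```

```text
t 19.23 p [ 0.4982 -0.3264  0.2879] yaw -18.96 tilt z [ 1.e-04  0.e+00 -1.e+00] F [ 0.71 -0.4  -1.17] open 0.0169
shift mm [ 0.5 15.8 -2.1] rot [-0.   -0.01  0.04]
```

View pics/s14.png

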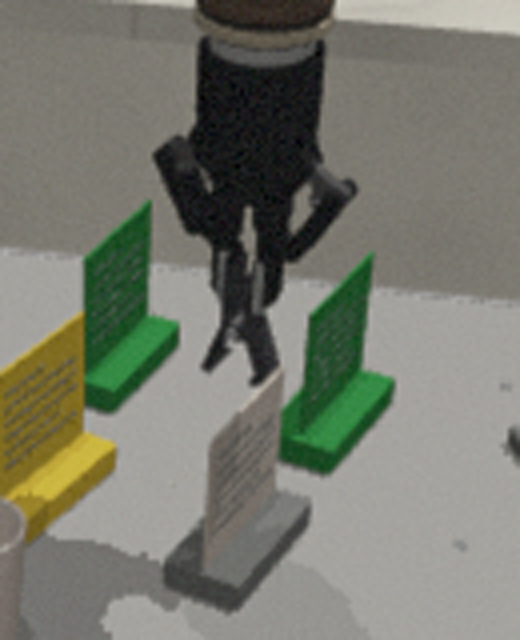

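The clip is held open above the card (clip at side (360,133), card top edge (352,161)–(371,143)). Align it and check just above the edge.

>>> {"name": "jog_arm", "arguments": {"targets": [[[0,0.004,0,0,0,0,0.8],[0,0.01,0,0,0,0,0.8],[0,0.016,0.004,0,0,0,0.8],[0,0.016,0.01,0,0,0,0.8],[0,0.016,0.018,0,0,0,0.8],[0,0.016,0.022,0,0,0,0.8],[0,0.016,0.024,0,0,0,0.8],[0,0.016,0.024,0,0,0,0.8],[0,0.016,0.024,0,0,0,0.8],[0,0.016,0.024,0,0,0,0.8]]]}}

```text
clock: 20.12
eef_pos: [0.4931, -0.3416, 0.264]
ee_rot: [0.0, 0.986, -0.165, 0.0]
wrist_force: [-1.6, -0.1, -0.4]
opening: 0.0175
```

```bash
cat > ovb.py <<'E'
from h import *
import sys
# predicted lips/pin from TCP and card edge drawn
def both(f,crop,k,n,P,yaw):
    p,r=pose();M=r.as_matrix()
    im=f["image"][:,:,::-1][crop[1]:crop[3],crop[0]:crop[2]];im=cv2.resize(im,None,fx=k,fy=k,interpolation=cv2.INTER_CUBIC)
    pix=lambda w:tuple(int(round(v)) for v in ((proj(f,w)-np.array(crop[:2])+.5)*k-.5))
    y=np.radians(yaw);X=np.array([np.cos(y),np.sin(y),0]);Y=np.array([-np.sin(y),np.cos(y),0])
    for s in(-1,1):
        cv2.line(im,pix(P+Y*.055+X*.0015*s),pix(P-Y*.055+X*.0015*s),(0,0,255),1)
    c=p+M[:,2]*.0858
    cv2.line(im,pix(c+M[:,1]*.018),pix(c-M[:,1]*.018),(0,255,0),1)
    for s in(-1,1):
        l=c+M[:,0]*.014*s+np.array([0,0,-.0375]);cv2.line(im,pix(l+M[:,1]*.015),pix(l-M[:,1]*.015),(255,0,255),1)
    cv2.imwrite("pics/"+n,im)
E
python3 -c "
from ovb import *
P=np.array([.4935,-.3415,.13])
plan((.4935,-.3415,.228),-19)
d=grab_frame('side');save(d,'s15.png',(325,95,395,190),6.3);both(d,(325,95,395,190),6.3,'s15o.png',P,-19)
t=grab_frame('top');save(t,'t15.png',(340,190,430,260),8)
"
```

```text
t 20.12 p [ 0.4931 -0.3416  0.264 ] yaw -18.95 tilt z [ 2.e-04 -1.e-04 -1.e+00] F [-1.58 -0.11 -0.45] open 0.0175
shift mm [ 0.3 -0.2 36. ] rot [ 0.   -0.02  0.05]
```

View pics/s15o.png

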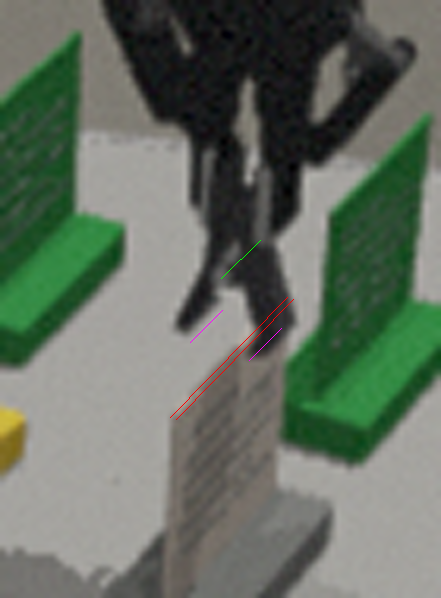

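View pics/s15.png

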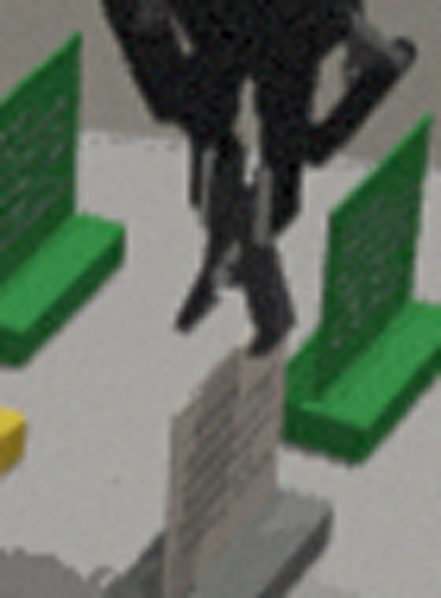

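View pics/t15.png

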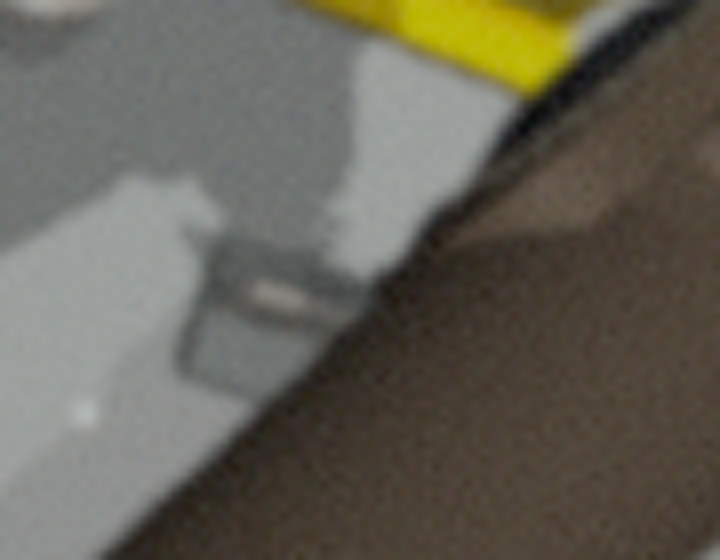

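Relative alignment looks good: lip pair centre ≈ side (360,149), the card edge passes midway. Lowering slowly, with a check.

>>> {"name": "jog_arm", "arguments": {"targets": [[[0,0,0.002,0,0,0,0.8],[0,0,0.004,0,0,0,0.8],[0,0,0.007,0,0,0,0.8],[0,0,0.01,0,0,0,0.8],[0,0,0.013,0,0,0,0.8],[0,0,0.016,0,0,0,0.8],[0,0,0.018,0,0,0,0.8],[0,0,0.019,0,0,0,0.8],[0,0,0.02,0,0,0,0.8],[0,0,0.02,0,0,0,0.8]]]}}

```text
clock: 21.05
eef_pos: [0.4928, -0.3416, 0.2436]
ee_rot: [-0.0, 0.986, -0.165, -0.0]
wrist_force: [0.1, -0.2, -0.6]
opening: 0.017
```

```bash
python3 -c "
from ovb import *
P=np.array([.4935,-.3415,.13])
plan((.4935,-.3415,.229),-19)
d=grab_frame('side');save(d,'s16.png',(330,110,390,190),7.5);both(d,(330,110,390,190),7.5,'s16o.png',P,-19)
"
```

```text
t 21.05 p [ 0.4928 -0.3416  0.2436] yaw -18.97 tilt z [-3.e-04  1.e-04 -1.e+00] F [ 0.09 -0.25 -0.6 ] open 0.017
shift mm [ 0.6 -0.3 14.6] rot [-0.    0.02  0.03]
```

View pics/s16.png

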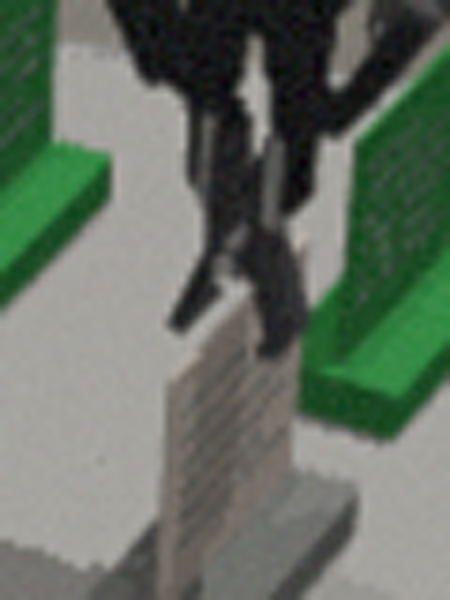

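View pics/s16o.png

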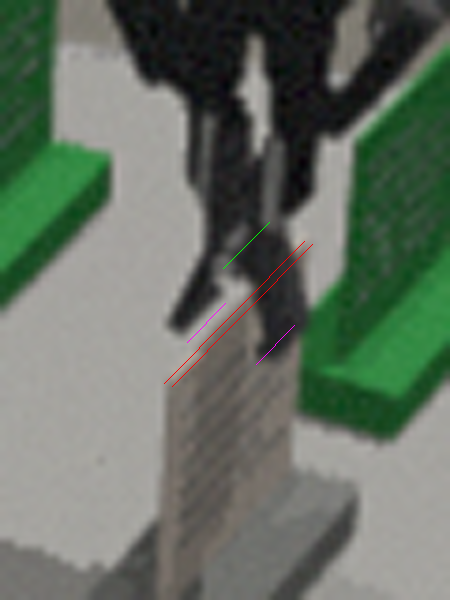

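>>> {"name": "jog_arm", "arguments": {"targets": [[[0.0005,0,0.002,0,0,0,0.8],[0.0005,0,0.004,0,0,0,0.8],[0.0005,0,0.006,0,0,0,0.8],[0.0005,0,0.008,0,0,0,0.8],[0.0005,0,0.01,0,0,0,0.8],[0.0005,0,0.012,0,0,0,0.8],[0.0005,0,0.013,0,0,0,0.8],[0.0005,0,0.014,0,0,0,0.8],[0.0005,0,0.014,0,0,0,0.8],[0.0005,0,0.014,0,0,0,0.8]]]}}

```text
clock: 21.93
eef_pos: [0.4934, -0.3418, 0.2298]
ee_rot: [-0.0, 0.986, -0.165, -0.0]
wrist_force: [0.1, -0.1, -0.1]
opening: 0.0169
```

>>> {"name": "jog_arm", "arguments": {"targets": [[[0,0,0,0,0,0,0.8],[0,0,0,0,0,0,0.8],[0,0,0,0,0,0,0.8],[0,0,0,0,0,0,0.8],[0,0,0,0,0,0,0.8],[0,0,0,0,0,0,0.8],[0,0,0,0,0,0,0.8],[0,0,0,0,0,0,0.8],[0,0,0,0,0,0,0.8],[0,0,0,0,0,0,0.8]]]}}

```text
clock: 22.77
eef_pos: [0.4934, -0.3418, 0.2298]
ee_rot: [-0.0, 0.986, -0.165, -0.0]
wrist_force: [0.3, -0.6, -0.2]
opening: 0.0173
```

```bash
python3 -c "
from ovb import *
P=np.array([.4935,-.3415,.13])
plan((.4935,-.3415,.229),-19)
d=grab_frame('side');save(d,'s17.png',(330,110,390,190),7.5);both(d,(330,110,390,190),7.5,'s17o.png',P,-19);save(d,'s17f.png')
"
```

```text
t 22.77 p [ 0.4934 -0.3418  0.2298] yaw -18.97 tilt z [-0.  0. -1.] F [ 0.34 -0.6  -0.25] open 0.0173
shift mm [ 0.  -0.3  0.8] rot [0.   0.   0.03]
```

View pics/s17.png

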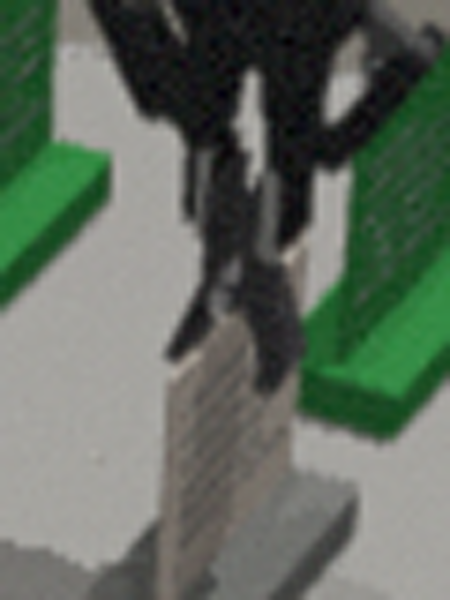

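View pics/s17o.png

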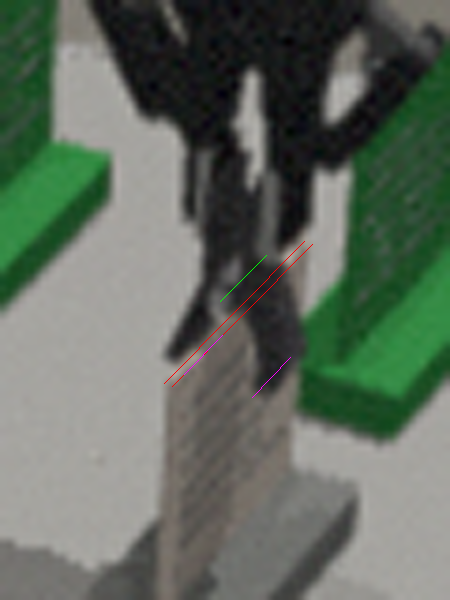

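View pics/s17f.png

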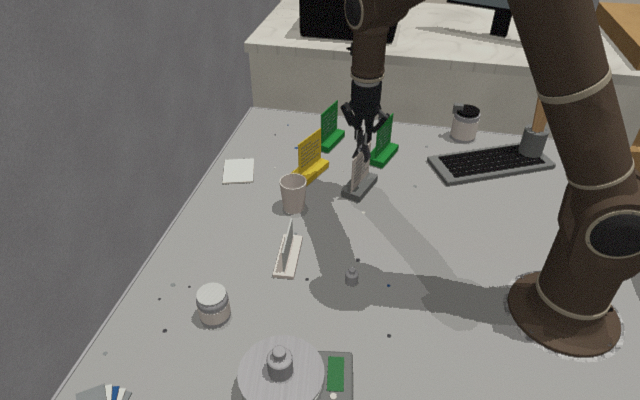

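>>> {"name": "jog_arm", "arguments": {"targets": [[[0,0,0.001,0,0,0,0.8],[0,0,0.002,0,0,0,0.8],[0,0,0.003,0,0,0,0.8],[0,0,0.003,0,0,0,0.8],[0,0,0.003,0,0,0,0.8],[0,0,0.003,0,0,0,0.8],[0,0,0.003,0,0,0,0.8],[0,0,0.003,0,0,0,0.8],[0,0,0.003,0,0,0,0.8],[0,0,0.003,0,0,0,0.8]]]}}

```text
clock: 23.65
eef_pos: [0.4934, -0.3418, 0.2269]
ee_rot: [-0.0, 0.986, -0.165, 0.0]
wrist_force: [0.3, 0.2, -0.9]
opening: 0.0175
```

```bash
python3 -c "
from ovb import *
np.set_printoptions(precision=4,suppress=True)
plan((.4935,-.3415,.227),-19)
d=grab_frame('side');save(d,'s18.png',(330,110,390,190),7.5);t=grab_frame('top');save(t,'t18.png',(140,140,360,265),3.6)
for r in place_of(d,'clip_pin')[:2]+place_of(d,'clip_jaw_lip')[:1]+place_of(d,'clip_jaw2_lip')[:1]+place_of(d,'card_top')[:3]:print(np.round(r['uv'],1),round(r['score'],2))
p,r=pose();print('pred pin',proj(d,p-[0,0,.0858]),'card',proj(d,np.array([.4935,-.3415,.13])))
"
```

```text
t 23.65 p [ 0.4934 -0.3418  0.2269] yaw -18.97 tilt z [ 0.0001  0.     -1.    ] F [ 0.29  0.16 -0.92] open 0.0175
shift mm [ 0.  -0.3 -0.1] rot [-0.   -0.    0.03]
[361.2 146. ] 0.83
[356.4 157.3] 0.67
[364.7 159.2] 0.45
[388.5 119.9] 0.95
[362.4 149.9] 0.81
[308.2 134.4] 0.78
pred pin [361.8686 147.5883] card [361.5713 151.1112]
```

View pics/s18.png

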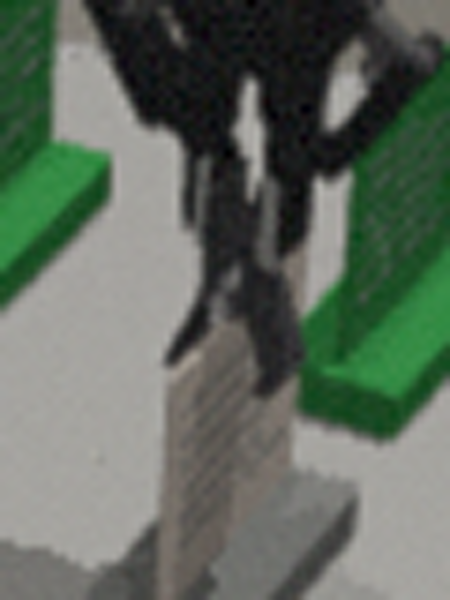

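View pics/t18.png

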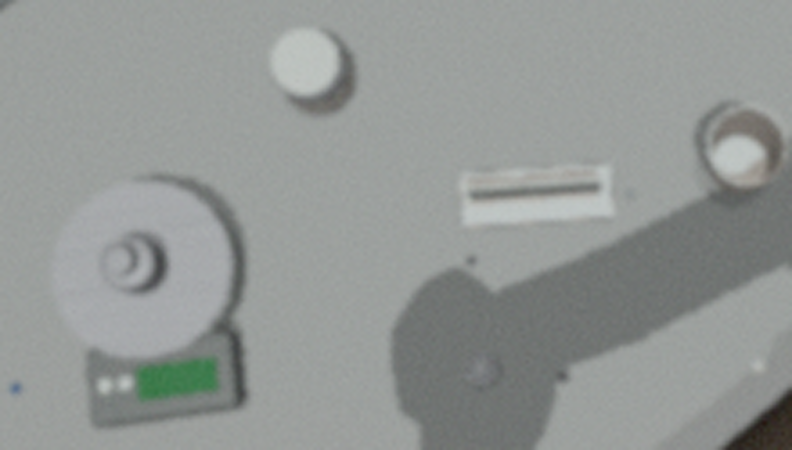

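```bash
python3 -c "
from h import *
print(ticket.job_done());plan((.4935,-.3415,.227),-19)"
```

```text
the job is handed in; nothing more can be done
None
the job is handed in; nothing more can be done
```

The job is handed in at about 24 s of the 53 s allowed. No verdict came back.

- **Weight:** The larger check weight was gripped by its body, lowered gently onto the balance pan and let go. The last top picture shows it upright, within about 2 mm of the pan's middle.
- **Clip:** I squeezed the tails to the stop (finger opening about 17 mm), lifted it off the rail and took it over the white card in the grey stand. It is still held open there.
- **Fit on the card:** In the side picture the jaws stand on either side of the card's top edge, at its middle. By my estimate the lips are about 22–25 mm below the edge and the pin about 7–9 mm above it. The wrist force was under 1 N, so nothing suggests contact.
- **Bystanders:** The small weight, cup and tin were not touched, and the last pictures show them where they stood.

**Checks that disagreed:**
- The network put the clip's pin about 1.6 pixels higher than I predicted from the arm, so the clip may sit 2–3 mm higher than I reckoned.
- The network also first put the card's middle up to 1 cm further along the card than my fit. I trusted my fit, because its outline matched both card ends in the side picture. The network's last reading then lay within about 1.5 pixels of it.
- The top camera could not confirm the final fit, because the arm hides the card from it.

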